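# Collect the capped jars and bring a cover to the tote

### The arm

A 7-joint arm with a two-finger parallel gripper is mounted at the origin on the work surface. World frame = base frame: x ahead of the robot, y to its left, z up, the work surface at z = 0. Lengths are in mm, angles in rad, forces in N, time in s.
With the tool pointing down it reaches from about 400 to 850 mm from the base axis. Payload 4.5 kg.
Tool frame: the origin (TCP) lies on the centre line of the jaws, within the pads' length; the fingertips stand arm.tip_extent ahead of it and the grasp point (between the pads) lies 5 mm behind it (arm.tip_extent is the distance from the TCP to the fingertips, in mm); z points along the fingers, x is the direction in which the jaws open and shut, and the axes are right-handed (so a half turn about z gives the same grasp; the last joint's range is limited). The gripper opens to 88 mm and grips with 3 to 60 N. Pads are 18 mm wide; open, the fingers measure 123 mm over their backs; the gripper's body (75 mm by 187 mm) begins 45 mm behind the grasp point.
Start: joints at [1.134, 0.689, -0.195, 1.565, 0.157, 0.902, -0.215], TCP at [283.53, -557.012, 252.743] pointing down, gripper open.
Joint ranges: [-3.01, 3.01], [-0.46, 2.08], [-1.47, 1.51], [0.13, 2.56], [-1, 4.14], [0.04, 2.09], [-2.66, 2.66]. Speed limits (rad/s): [2.57, 2.57, 3.14, 3.14, 3.14, 3.14, 3.14].

### API

Orientations are given as a unit quaternion [w, x, y, z].
In Python, from plant import status, imaging, arm gives the robot as it stands. The module is installed in compiled form; this text tells all that it offers.
- The arm moves only by the tool drive_tool, never from a script. Its argument "targets" is a list of rows, each an object of numbers: "dx", "dy", "dz": the shift along the world's x, y, z in units of 60 mm (1.0 is 60 mm); "turn": the turn about the world's z in units of 5 degrees (1.0 is 5 degrees). A call has 1 to 8 rows; each row shifts and turns the commanded pose from where the row before left it; what a row does not reach is not made up. A row lasts 1/8 s, in which the tool goes at most 62.5 mm and 10.7 degrees, less where a joint would pass 70% of its speed; a pose out of reach is approached as far as the arm can. A call is refused whole if a number of a shift passes 1 or a number of a turn 1, either way. A call with a gripper value outside its range is refused whole. "claw" is the gripper's target within -1 to 1 (fully open at 1, half-way at 0, shut at -1), set as the call begins (left out, the last holds). The fingers move at their own pace and stop on an object; the grip force is fixed at half the most. Time passes only in rows, so rows that do not move let the fingers close. It gives the time, the measured TCP pose, the force and the opening at its end, in the units of the state.
- status.observe(): the state, without advancing time (a new reading comes with each control period).
- imaging.read_camera(name): name is "scene" or "top"; returns (picture, depth): 480x640x3 uint8, blue, green, red; 480x640 float32, mm along the optical axis (not along the pixel's ray), 0 where there is no reading.
- imaging.get_calibration(name): a dict with "intrinsics" (3x3 intrinsics, pixels), "k1" (the pictures are not rectified: a ray, as slopes to the right and down, at radius r is drawn at 1 + k1 r^2 times it, then the intrinsics apply), "origin" and "rotation" of the camera in the world. Camera axes: x right, y up, looking along -z (the intrinsics and any distortion apply to the point x, -y, -z); pixel columns grow to the right and rows downward; lengths in mm; the calibration is good to about 2 mm. A picture is of the moment at which its call begins. get_calibration takes no time and is no camera call.
- arm.sign_off(): hands the job in, once; it reports no verdict.
The state is a dict: "time_s": time; "joints": joint angles; "dq": joint speeds; "joint_efforts": joint torques, N m; "ee_pos": TCP position; "tool_rot": TCP orientation; "ft_force": force on the tool from outside, world axes, zero at the start; "moment": the same for the moment, N m; "opening": opening from 0.0 (shut) to 1.0 (fully open).
Only numpy, scipy, OpenCV 4.12 (cv2) and the standard library are available. Lean on these libraries where they do the work, as an engineer would, in place of code of your own. Each camera call takes 0.05 s, during which the arm holds its last target. There are 200 camera calls.

### The job

Stand the two finished jars from the capping unit's catch tray upright in the grey tote. Then take the uppermost cover from the clinging stack by its ear: raise the ear corner first, while the opposite corner still rests on the stack, so that it peels off and the other covers stay on their stand. Finish while still holding the cover right side up and level by its ear, centred over the tote and square with it, about a hand's breadth (80 mm) above the rim and touching nothing else; leave the loose cap and the pipette where they lie.

Things in the scene. Friction and masses are not known exactly. Their poses are not given: they have to be found in the camera images.
- jar_a_c (a point): one of the two finished jars: a pale plastic screw-cap sample jar standing in the catch tray, 45 mm tall, body 35 mm across, cap (top 14 mm) 38 mm across, about 60 g; the point is its centre, half-way up; z is its upright axis
- jar_b_c (a point): the other finished jar, the same in every way
- capper: fixed benchtop capping unit with its low open catch tray on the robot's side. Origin: on the bench under the centre of the catch tray; x points from the tray to the machine. Tray 160 (x) x 140 (y) mm outside, floor 4 mm thick, walls 4 mm thick and 14 mm high; the machine housing begins 100 mm from the origin in +x, is 210 mm wide and 130 mm high
- tote_floor (a point): centre of the inner floor (4 mm above the bench) of the grey open tote, which is fixed. Outside 170 (its x) x 126 (its y) x 60 mm high, walls 4 mm thick; x runs along the long side
- tote_mouth (a point): centre of the tote's mouth, level with its rim, 60 mm above the bench; same axes as the tote floor
- cover_c (a point): centre of the uppermost cover's panel, 4.5 mm above its underside; on the stack the underside is 30 mm above the bench. A thin off-white formed sheet, about 80 g: flat panel 176 (x) x 132 (y) x 3 mm, top 1.5 mm above this point, with a rim flaring down and out to 196 x 152 mm overall, reaching 5 mm (corner lugs 6 mm) below the underside. x runs along the long side
- cover_ear (a point): centre of the upright ear on one corner of the uppermost cover, at x = -73, y = +51 mm, 17.5 mm above the panel centre (axes of the cover). The ear is 10 mm thick, 28 mm wide, 32 mm high above the panel; its thin direction points along the line to the opposite corner's point, so jaws closing along that diagonal pinch it from above
- cover_far (a point): opposite corner of the uppermost cover: a point level with its underside at x = +73, y = -51 mm (axes of the cover). Under each corner a short lug (x = +-78, y = +-51, 9 mm deep from the panel) is pinched by a sprung bead of the cover below: each resists with about 0.4 N until raised some 4 mm, so the loose stack is easily jolted or dragged along
- stack_top (a point): centre of the top of the remaining stack: three more covers of the same size, stuck fast together, about 240 g, loose on a low fixed stand; 30 mm above the bench, directly under the uppermost cover; z up
- cap: loose blue screw cap lying on the bench, 36 mm across, 14 mm high; bystander; origin at the centre of its underside
- pipette: hand pipette lying on the bench, about 230 mm long, 34 mm wide, 28 mm high; bystander; origin on the bench under it near mid-length
Not all that is in view belongs to the job. What is shaped like the part that bears stack_top but yellow is not meant. Leave any turquoise look-alike of the part that bears jar_b_c alone.

How it is judged (in metres and radians):
On the way, in this order (a step that is already met when the one before it is completed fails the run):
1. both jars stand upright in the tote, released (x of jar_a_c in the frame of tote_floor between -0.066 and 0.066 m and y of jar_a_c in the frame of tote_floor between -0.044 and 0.044 m and z of jar_a_c in the frame of tote_floor between 0.015 and 0.03 m and angle between each of jar_a_c, jar_b_c's own z axis and vertical below 0.2 rad and x of jar_b_c in the frame of tote_floor between -0.066 and 0.066 m and y of jar_b_c in the frame of tote_floor between -0.044 and 0.044 m and z of jar_b_c in the frame of tote_floor between 0.015 and 0.03 m and contact force between each of jar_a, jar_b and the fingers below 0.1 N), for 0.2 s.
2. the ear corner of the uppermost cover is raised by its ear while the opposite corner still rests on the stack (angle between the z axis of cover_c and the z axis of stack_top, either way round above 0.07 rad and z of cover_ear in the frame of stack_top above 0.032 m and z of cover_far in the frame of stack_top below 0.012 m and distance between cover_far and stack_top below 0.115 m and contact force between cover and the fingers above 0.5 N), for 0.05 s.
3. the cover is off the stack and the other covers have stayed (z of cover_far in the frame of stack_top above 0.02 m and contact force between cover and stack below 0.05 N and distance of stack_top from where it was at the start of the episode below 0.015 m and angle between stack_top's own z axis and vertical below 0.08 rad), for 0.1 s.
At the end, for the whole second after the job is handed in: Fingers hold the cover still, touching nothing else: centre within 30 mm of the tote centre, 35 to 135 mm above the rim, within 0.17 rad of level and square. Both jars released in the tote, upright within 0.2 rad. Other covers within 15 mm and 0.08 rad of their place (all of step 1 and distance of stack_top from where it was at the start of the episode below 0.015 m and angle between stack_top's own z axis and vertical below 0.08 rad and horizontal distance between cover_c and tote_mouth below 0.03 m and z of cover_c in the frame of tote_mouth between 0.035 and 0.135 m and angle between cover_c's own z axis and vertical below 0.17 rad and angle between the x axis of cover_c and the x axis of tote_mouth, either way round below 0.17 rad and contact force between cover and the fingers above 1 N and contact force between cover and tote below 0.05 N and contact force between cover and stack below 0.05 N and contact force between cover and jar_a below 0.05 N and contact force between cover and jar_b below 0.05 N and contact force between cover and capper below 0.05 N and linear speed of cover below 0.03 m/s); the arm keeps its last pose, push and grip.
It fails at once if the rest of the stack was pulled up or shoved off its stand (over 20 mm) (distance of stack_top from where it was at the start of the episode above 0.02 m).
It fails at once if the cover was turned over (over 1 rad) (angle between cover_c's own z axis and vertical above 1 rad).
It fails at once if a bystander was moved over 30 mm (distance of any of cap, pipette from where it was at the start of the episode above 0.03 m).
It also fails if it takes over 70 s, if anything falls off the work surface, if the arm or the gripper's body presses on something with over 40 N, if the wrist force passes 120 N, or if a joint passes its speed limit or range.

## Working session

There is one attempt and no reset: what is moved stays moved. The work goes in short steps, Python scripts to look and compute and a tool call to move; the robot and the scene stay as the last step left them, time stands still between calls to the robot, and variables do not carry over. Pictures are saved under pics/ and viewed, about 8 in all and at most 12, crops included, and the job is handed in when it is done.

Besides the shell and the picture viewer there is one more tool, called after "Request:" in YAML: its name, and indented under it one key for each argument. drive_tool: Moves the arm, as the interface text tells. Its arguments: {"type":"object","properties":{"targets":{"type":"array","items":{"type":"object","properties":{"dx":{"type":"number"},"dy":{"type":"number"},"dz":{"type":"number"},"turn":{"type":"number"}}}},"claw":{"type":"number"}},"required":["targets"]}

```bash
mkdir -p pics
cat > h.py <<'E'
import numpy as np, cv2
from plant import status, imaging, arm
def snap(n):
    im,d=imaging.read_camera(n); np.savez(f'{n}.npz',im=im,d=d); return im,d
def load(n):
    f=np.load(f'{n}.npz'); return f['im'],f['d']
def cloud(n,d):
    c=imaging.get_calibration(n);K=np.array(c['intrinsics']);R=np.array(c['rotation']);o=np.array(c['origin'])
    v,u=np.mgrid[0:480,0:640]
    p=np.stack([u,v],-1).reshape(-1,1,2).astype(float)
    s=cv2.undistortPoints(p,K,np.array([c['k1'],0,0,0,0.])).reshape(480,640,2)
    P=np.stack([s[...,0]*d,-s[...,1]*d,-d],-1)
    W=P@R.T+o; W[d<=0]=np.nan
    return W
E
python3 - <<'E'
from h import *
print(status.observe(), arm.tip_extent)
for n in('scene','top'):
    im,d=snap(n);cv2.imwrite(f'pics/{n}0.png',im);c=imaging.get_calibration(n);print(n,c)
E
```

```text
{'time_s': 0.0, 'joints': array([ 1.13376695,  0.68996962, -0.19450962,  1.56633645,  0.15730412,
        0.90247511, -0.21510797]), 'dq': array([ 1.29077220e-03,  2.01062109e-04, -8.96069266e-05,  1.70006704e-03,
       -5.06833664e-04,  6.59149961e-04, -9.28748843e-05]), 'joint_efforts': array([ 1.38178293e-03, -5.27561331e+01, -1.26661621e+00, -1.53433138e+01,
       -5.25716634e-02,  6.49106893e-03,  2.05238525e-04]), 'ee_pos': array([ 283.20123041, -556.48653391,  251.92086925]), 'tool_rot': array([-4.10991132e-04,  8.52552331e-01, -5.22641096e-01, -7.98990416e-04]), 'ft_force': array([ 0.3463168 , -0.0826718 ,  0.72159022]), 'moment': array([-0.0148029 ,  0.02153917,  0.0285807 ]), 'opening': 1.0017480245572434} 14.0
scene {'intrinsics': array([[532.09209567,   0.        , 332.56081147],
       [  0.        , 532.09209567, 234.02052902],
       [  0.        ,   0.        ,   1.        ]]), 'k1': -0.0978707885446825, 'origin': array([ 994.14777058,  477.8724363 , 1003.43163161]), 'rotation': array([0.435948  , 0.1231282 , 0.25254478, 0.85499118])}
top {'intrinsics': array([[509.68868445,   0.        , 315.8640755 ],
       [  0.        , 509.68868445, 237.9408328 ],
       [  0.        ,   0.        ,   1.        ]]), 'k1': -0.1091377771908446, 'origin': array([ 388.95375726,  104.90195134, 1479.22437675]), 'rotation': array([-0.70549005, -0.02570968,  0.03121615,  0.70756509])}
```

Rotation is a quaternion; fixing the helper.

```bash
sed -i "s/R=np.array(c\['rotation'\])/q=c['rotation'];R=Rot.from_quat([q[1],q[2],q[3],q[0]]).as_matrix()/; 1a from scipy.spatial.transform import Rotation as Rot" h.py
python3 - <<'E'
from h import *
for n in('scene','top'):
    W=cloud(n,load(n)[1]); 
    for v in range(60,480,90): print(n,v,[tuple(np.round(W[v,u]).tolist()) for u in range(60,640,130)])
E
```

```text
scene 60 [(263.0, -1456.0, -366.0), (266.0, -560.0, 37.0), (24.0, -287.0, 1.0), (-194.0, 16.0, 3.0), (-727.0, 291.0, -205.0)]
scene 150 [(691.0, -615.0, 19.0), (495.0, -338.0, 14.0), (297.0, -82.0, -2.0), (109.0, 183.0, 2.0), (-91.0, 453.0, 2.0)]
scene 240 [(867.0, -366.0, 47.0), (680.0, -162.0, -5.0), (512.0, 79.0, 3.0), (342.0, 313.0, 2.0), (168.0, 555.0, 2.0)]
scene 330 [(1009.0, -754.0, -748.0), (842.0, 7.0, 29.0), (681.0, 206.0, 1.0), (529.0, 419.0, 1.0), (378.0, 638.0, 7.0)]
scene 420 [(1221.0, -503.0, -756.0), (950.0, -151.0, -751.0), (831.0, 320.0, 41.0), (685.0, 509.0, 2.0), (545.0, 712.0, 3.0)]
top 60 [(1418.0, 1295.0, -759.0), (1390.0, 663.0, -745.0), (1388.0, 66.0, -753.0), (1395.0, -537.0, -754.0), (1412.0, -1170.0, -742.0)]
top 150 [(974.0, 1254.0, -739.0), (773.0, 468.0, -4.0), (737.0, 82.0, 128.0), (770.0, -308.0, 5.0), (757.0, -676.0, 79.0)]
top 240 [(562.0, 1235.0, -742.0), (503.0, 461.0, 2.0), (502.0, 81.0, -0.0), (501.0, -301.0, 1.0), (500.0, -704.0, -1.0)]
top 330 [(160.0, 1232.0, -757.0), (242.0, 458.0, 1.0), (242.0, 82.0, -1.0), (239.0, -294.0, 6.0), (238.0, -656.0, 70.0)]
top 420 [(-242.0, 1230.0, -756.0), (-18.0, 458.0, -1.0), (-12.0, 83.0, 16.0), (-22.0, -294.0, -0.0), (174.0, -297.0, 734.0)]
```

View pics/top0.png

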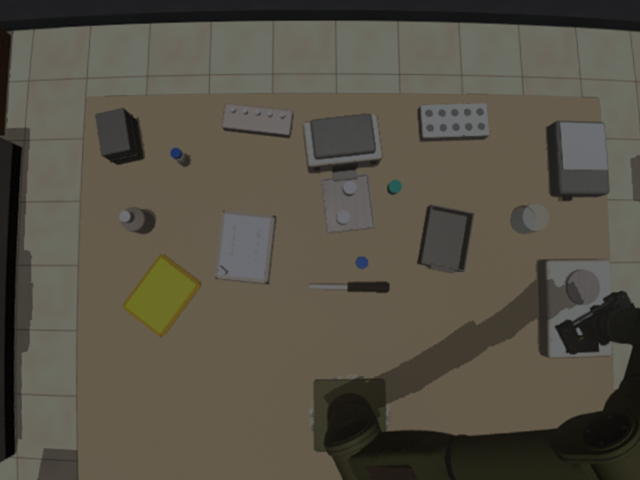

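View pics/scene0.png

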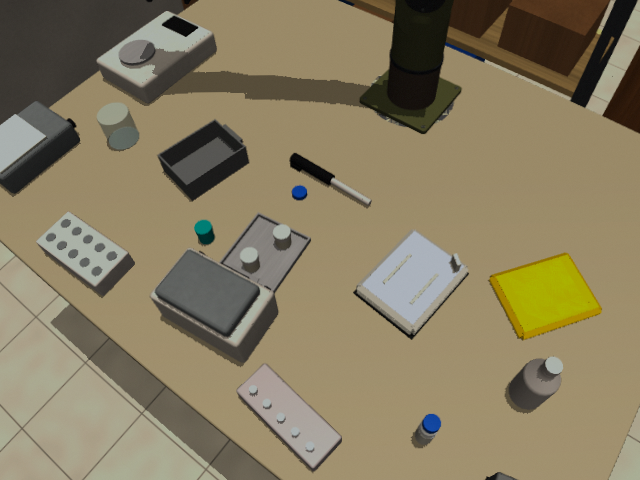

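Top view: the two tray jars are at (349,187) and (343,217). The turquoise look-alike is at (394,187), the blue-capped vial at (180,155) and the bottle at (133,218), none of which are wanted. The white cover stack is at (246,247) with its ear at (223,269); the yellow look-alike is at (162,295). The grey tote is at (446,238), with the cap at (362,262) and the pipette at (350,287). Next I measure these and check with a crop.

```bash
cat > meas.py <<'E'
from h import *
def rect(W,m,name):
    k=np.ones((3,3),np.uint8);m=cv2.morphologyEx(m.astype(np.uint8),cv2.MORPH_OPEN,k)
    n,l,s,c=cv2.connectedComponentsWithStats(m)
    if n<2: print(name,'none');return
    i=1+np.argmax(s[1:,4]); P=W[l==i]; P=P[np.isfinite(P[:,0])]
    r=cv2.minAreaRect(P[:,:2].astype(np.float32)); print(name,len(P),'c',np.round(r[0],1),'size',np.round(r[1],1),'ang',round(r[2],1),'z',np.round(np.percentile(P[:,2],[5,50,95]),1),'mean',np.round(P.mean(0),1))
    return P
def box(u0,u1,v0,v1):
    b=np.zeros((480,640),bool);b[v0:v1,u0:u1]=1;return b
E
python3 - <<'E'
from meas import *
im,d=load('top');W=cloud('top',d);Z=W[...,2];g=im.astype(int)
rect(W,box(205,290,195,300)&(Z>20)&(Z<50),'cover')
rect(W,box(205,290,195,300)&(Z>50)&(Z<80),'ear')
rect(W,box(330,362,175,200)&(Z>38)&(Z<65),'jarA')
rect(W,box(330,362,203,230)&(Z>38)&(Z<65),'jarB')
rect(W,box(410,485,195,280)&(Z>45)&(Z<75),'toterim')
rect(W,box(315,380,174,236)&(Z>8)&(Z<25),'traywalls')
rect(W,box(295,390,100,170)&(Z>115),'housing')
rect(W,box(380,405,175,200)&(Z>25),'turq')
im2,d2=load('scene');W2=cloud('scene',d2);Z2=W2[...,2]
rect(W2,box(340,480,220,345)&(Z2>29)&(Z2<45),'cover s')
rect(W2,box(440,475,245,280)&(Z2>48),'ear s')
rect(W2,box(270,295,220,252)&(Z2>42),'jarB s')
rect(W2,box(238,262,245,275)&(Z2>42),'jarA s')
rect(W2,box(155,255,115,200)&(Z2>52),'tote s')
a=cv2.resize(im[90:310,200:500],None,fx=2.6,fy=2.6,interpolation=cv2.INTER_CUBIC)
cv2.imwrite('pics/crop1.png',cv2.convertScaleAbs(a,alpha=1.6))
E
```

```text
cover 3475 c [483.8 298.5] size [150.8 196.7] ang 83.7 z [28.1 35.  40.7] mean [482.7 296.3  34.7]
ear 39 c [416.6 355.4] size [27.3 10.2] ang 45.1 z [59.2 65.3 70.9] mean [416.3 355.5  65.4]
jarA 130 c [648.2  -1.2] size [33.  34.5] ang 1.6 z [44.1 48.  52.6] mean [648.2  -0.9  48.3]
jarB 144 c [565.2  17.9] size [36.8 36.4] ang 60.6 z [43.7 48.1 53.9] mean [564.8  17.8  48.3]
toterim 133 c [ 417.9 -260.8] size [71.5 14.4] ang 78.9 z [50.3 56.7 62.2] mean [ 418.  -260.5   56.5]
traywalls none
housing 2478 c [778.9  20.5] size [112.7 171.3] ang 6.7 z [123.2 128.9 133.7] mean [776.8  21.  128.7]
turq 152 c [ 651.6 -132.4] size [36.4 37.5] ang 35.7 z [37.1 44.3 48.9] mean [ 651.6 -132.    43.7]
cover s 5661 c [483.8 299.1] size [151.7 195.2] ang 83.3 z [31.8 36.9 40.3] mean [491.6 300.   36.7]
ear s 118 c [416.8 356.5] size [30.1 11.1] ang 49.7 z [50.  66.4 71.5] mean [419.7 357.3  63.4]
jarB s 240 c [566.3  18.2] size [39.2 37.4] ang 19.5 z [44.7 48.7 51.9] mean [566.9  18.7  48.7]
jarA s 253 c [650.1  -2. ] size [38.8 36.5] ang 37.7 z [45.4 49.8 52.7] mean [651.   -1.3  49.6]
tote s 161 c [ 508.5 -215.8] size [ 10.9 112.2] ang 78.6 z [52.7 58.5 62.6] mean [ 509.7 -215.    58.1]
```

View pics/crop1.png

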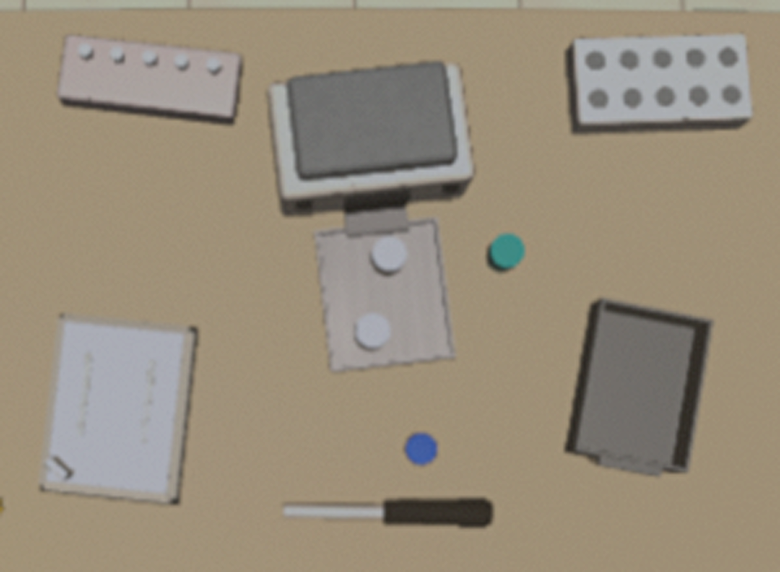

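Run:
```python
from h import *
c=imaging.get_calibration('top');K=np.array(c['intrinsics']);q=c['rotation'];R=Rot.from_quat([q[1],q[2],q[3],q[0]]).as_matrix();o=c['origin']
p=np.array([(600,300),(712,320),(686,472),(566,452)],float)/2.6+[200,90]
s=cv2.undistortPoints(p.reshape(-1,1,2),K,np.array([c['k1'],0,0,0,0.])).reshape(-1,2)
D=np.c_[s[:,0],-s[:,1],-np.ones(4)]@R.T
X=o+D*((60-o[2])/D[:,2])[:,None];print(X.round(1),X.mean(0))
print([np.linalg.norm(X[i]-X[i-1]).round(1) for i in range(4)],np.degrees(np.arctan2(*(X[0]+X[1]-X[2]-X[3])[[1,0]])))
```

```text
[[ 595.1 -231.9   60. ]
 [ 573.2 -355.7   60. ]
 [ 407.6 -322.3   60. ]
 [ 430.  -191.2   60. ]] [ 501.45200168 -275.26000147   60.        ]
[np.float64(170.0), np.float64(125.7), np.float64(169.0), np.float64(133.0)] -12.629319995932821
```

Request:
drive_tool:
  targets:
    - {"dx": 0.6, "dy": 0.8, "turn": -0.5}
    - {"dx": 0.6, "dy": 0.8, "turn": -0.5}
    - {"dx": 0.6, "dy": 0.8, "turn": -0.5}
    - {"dx": 0.6, "dy": 0.8, "turn": -0.5}
    - {"dx": 0.6, "dy": 0.8, "turn": -0.5}
    - {"dx": 0.6, "dy": 0.8, "turn": -0.5}
    - {"dx": 0.6, "dy": 0.8, "turn": -0.5}
    - {"dx": 0.6, "dy": 0.8, "turn": -0.5}
  claw: 1

```text
invalid input
```

Request:
drive_tool:
  targets:
    - {"dx": 0.6, "dy": 0.8, "dz": 0, "turn": -0.5}
    - {"dx": 0.6, "dy": 0.8, "dz": 0, "turn": -0.5}
    - {"dx": 0.6, "dy": 0.8, "dz": 0, "turn": -0.5}
    - {"dx": 0.6, "dy": 0.8, "dz": 0, "turn": -0.5}
    - {"dx": 0.6, "dy": 0.8, "dz": 0, "turn": -0.5}
    - {"dx": 0.6, "dy": 0.8, "dz": 0, "turn": -0.5}
    - {"dx": 0.6, "dy": 0.8, "dz": 0, "turn": -0.5}
    - {"dx": 0.6, "dy": 0.8, "dz": 0, "turn": -0.5}
  claw: 1

```text
time_s: 1.1
ee_pos: [572.3, -171.3, 252.4]
tool_rot: [0.0, 0.748, -0.663, -0.0]
ft_force: [1.3, -1.4, 0.0]
opening: 1.001
```

Request:
drive_tool:
  targets:
    - {"dx": 0.32, "dy": 0.7, "dz": 0, "turn": 0}
    - {"dx": 0.32, "dy": 0.7, "dz": 0, "turn": 0}
    - {"dx": 0.32, "dy": 0.7, "dz": 0, "turn": 0}
    - {"dx": 0.33, "dy": 0.73, "dz": 0, "turn": 0}
    - {"dx": 0, "dy": 0, "dz": -0.8, "turn": 0}
    - {"dx": 0, "dy": 0, "dz": -0.8, "turn": 0}
    - {"dx": 0, "dy": 0, "dz": -0.7, "turn": 0}
    - {"dx": 0, "dy": 0, "dz": 0, "turn": 0}

```text
time_s: 2.1
ee_pos: [645.9, -3.2, 111.2]
tool_rot: [0.003, 0.749, -0.663, -0.003]
ft_force: [-0.1, -0.4, -0.9]
opening: 0.998
```

Run:
```python
from h import *
im,d=snap('scene');cv2.imwrite('pics/s1.png',cv2.resize(im[180:350,140:340],None,fx=3,fy=3))
print(status.observe()['ee_pos'])
```

```text
[648.03264363  -3.20900571 113.81726003]
```

View pics/s1.png

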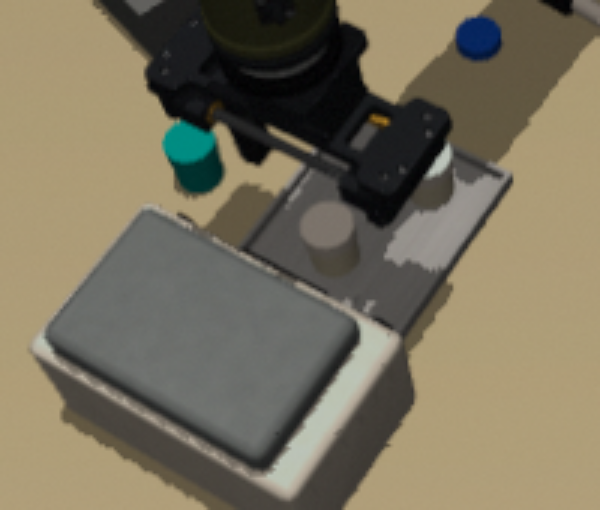

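The crop shows the fingers above jar A, at crop (330,235), straddling it with the housing clear. Now I descend.

Request:
drive_tool:
  targets:
    - {"dx": 0.03, "dy": 0.03, "dz": -0.45, "turn": 0}
    - {"dx": 0, "dy": 0, "dz": -0.45, "turn": 0}
    - {"dx": 0, "dy": 0, "dz": -0.38, "turn": 0}
    - {"dx": 0, "dy": 0, "dz": 0, "turn": 0}

```text
time_s: 2.65
ee_pos: [650.3, -1.4, 37.5]
tool_rot: [0.001, 0.749, -0.663, -0.0]
ft_force: [-1.0, -0.3, 0.3]
opening: 1.0
```

Request:
drive_tool:
  targets:
    - {"dx": 0, "dy": 0, "dz": 0, "turn": 0}
    - {"dx": 0, "dy": 0, "dz": 0, "turn": 0}
    - {"dx": 0, "dy": 0, "dz": 0, "turn": 0}
    - {"dx": 0, "dy": 0, "dz": 0, "turn": 0}
    - {"dx": 0, "dy": 0, "dz": 0, "turn": 0}
    - {"dx": 0, "dy": 0, "dz": 0, "turn": 0}
  claw: -1

```text
time_s: 3.4
ee_pos: [650.8, -1.5, 38.0]
tool_rot: [0.0, 0.749, -0.663, 0.0]
ft_force: [-0.1, -0.4, 0.9]
opening: 0.412
```

Request:
drive_tool:
  targets:
    - {"dx": 0, "dy": 0, "dz": 0.6, "turn": 0}
    - {"dx": 0, "dy": 0, "dz": 0.9, "turn": 0}
    - {"dx": -0.37, "dy": -0.94, "dz": 0, "turn": 0}
    - {"dx": -0.37, "dy": -0.94, "dz": 0, "turn": 0}
    - {"dx": -0.37, "dy": -0.94, "dz": 0, "turn": 0}
    - {"dx": -0.37, "dy": -0.94, "dz": 0, "turn": 0}
    - {"dx": -0.37, "dy": -0.94, "dz": 0, "turn": 0}
    - {"dx": 0, "dy": 0, "dz": 0, "turn": -0.5}

```text
time_s: 4.4
ee_pos: [535.5, -291.5, 127.9]
tool_rot: [0.003, 0.73, -0.684, 0.001]
ft_force: [-0.1, 0.2, -0.7]
opening: 0.416
```

Request:
drive_tool:
  targets:
    - {"dx": 0, "dy": 0, "dz": 0, "turn": -1}
    - {"dx": 0, "dy": 0, "dz": 0, "turn": -1}
    - {"dx": 0, "dy": 0, "dz": 0, "turn": 0}

```text
time_s: 4.78
ee_pos: [540.1, -282.3, 127.8]
tool_rot: [0.0, -0.673, 0.74, 0.0]
ft_force: [-0.5, 0.7, -0.1]
opening: 0.415
```

Request:
drive_tool:
  targets:
    - {"dx": 0, "dy": -0.03, "dz": -0.5, "turn": 0}
    - {"dx": 0, "dy": 0, "dz": -0.5, "turn": 0}
    - {"dx": 0, "dy": 0, "dz": -0.35, "turn": 0}
    - {"dx": 0, "dy": 0, "dz": -0.1, "turn": 0}
    - {"dx": 0, "dy": 0, "dz": 0, "turn": 0}

```text
time_s: 5.4
ee_pos: [539.9, -285.2, 41.0]
tool_rot: [0.0, -0.672, 0.74, -0.0]
ft_force: [-0.7, 0.0, -1.2]
opening: 0.418
```

Request:
drive_tool:
  targets:
    - {"dx": 0, "dy": 0, "dz": -0.04, "turn": 0}
    - {"dx": 0, "dy": 0, "dz": 0, "turn": 0}

```text
time_s: 5.65
ee_pos: [540.1, -285.4, 39.2]
tool_rot: [0.0, -0.672, 0.74, -0.001]
ft_force: [0.0, 0.2, -1.2]
opening: 0.412
```

Request:
drive_tool:
  targets:
    - {"dx": 0, "dy": 0, "dz": 0, "turn": 0}
    - {"dx": 0, "dy": 0, "dz": 0, "turn": 0}
    - {"dx": 0, "dy": 0, "dz": 0, "turn": 0}
    - {"dx": 0, "dy": 0, "dz": 0.4, "turn": 0}
    - {"dx": 0, "dy": 0, "dz": 0.8, "turn": 0}
    - {"dx": 0, "dy": 0, "dz": 0.4, "turn": 0}
  claw: 0.3

```text
time_s: 6.4
ee_pos: [540.6, -285.7, 136.8]
tool_rot: [0.001, -0.672, 0.74, -0.001]
ft_force: [-0.4, -0.1, 0.2]
opening: 0.647
```

Request:
drive_tool:
  targets:
    - {"dx": 0.07, "dy": 0.85, "dz": 0, "turn": 0.5}
    - {"dx": 0.07, "dy": 0.85, "dz": 0, "turn": 0.5}
    - {"dx": 0.07, "dy": 0.85, "dz": 0, "turn": 0.5}
    - {"dx": 0.07, "dy": 0.85, "dz": 0, "turn": 0.5}
    - {"dx": 0.07, "dy": 0.83, "dz": 0, "turn": 0.5}
    - {"dx": 0.07, "dy": 0.83, "dz": 0, "turn": 0}
    - {"dx": 0, "dy": 0, "dz": 0, "turn": 0}
    - {"dx": 0, "dy": 0, "dz": 0, "turn": 0}
  claw: 1

```text
time_s: 7.4
ee_pos: [564.8, 17.5, 134.5]
tool_rot: [0.001, 0.749, -0.663, 0.0]
ft_force: [-0.0, -0.1, 0.9]
opening: 1.0
```

Request:
drive_tool:
  targets:
    - {"dx": 0.01, "dy": 0.01, "dz": -0.6, "turn": 0}
    - {"dx": 0, "dy": 0, "dz": -0.6, "turn": 0}
    - {"dx": 0, "dy": 0, "dz": -0.4, "turn": 0}
    - {"dx": 0, "dy": 0, "dz": 0, "turn": 0}

```text
time_s: 7.9
ee_pos: [564.2, 16.5, 37.1]
tool_rot: [0.002, 0.748, -0.664, -0.001]
ft_force: [-0.5, 0.6, 0.0]
opening: 0.998
```

Request:
drive_tool:
  targets:
    - {"dx": 0, "dy": 0, "dz": 0, "turn": 0}
    - {"dx": 0, "dy": 0, "dz": 0, "turn": 0}
    - {"dx": 0, "dy": 0, "dz": 0, "turn": 0}
    - {"dx": 0, "dy": 0, "dz": 0, "turn": 0}
    - {"dx": 0, "dy": 0, "dz": 0, "turn": 0}
    - {"dx": 0, "dy": 0, "dz": 0, "turn": 0}
  claw: -1

```text
time_s: 8.65
ee_pos: [565.6, 18.9, 38.7]
tool_rot: [0.0, 0.749, -0.663, 0.0]
ft_force: [0.4, -1.1, 1.4]
opening: 0.417
```

Request:
drive_tool:
  targets:
    - {"dx": 0, "dy": 0, "dz": 0.6, "turn": 0}
    - {"dx": 0, "dy": 0, "dz": 1, "turn": 0}
    - {"dx": -0.35, "dy": -0.9, "dz": 0, "turn": -0.5}
    - {"dx": -0.35, "dy": -0.9, "dz": 0, "turn": -0.5}
    - {"dx": -0.35, "dy": -0.9, "dz": 0, "turn": -0.5}
    - {"dx": -0.35, "dy": -0.9, "dz": 0, "turn": -0.5}
    - {"dx": -0.34, "dy": -0.9, "dz": 0, "turn": -0.5}
    - {"dx": 0, "dy": -0.27, "dz": 0, "turn": 0}

```text
time_s: 9.65
ee_pos: [458.1, -271.8, 134.5]
tool_rot: [-0.002, -0.669, 0.743, -0.0]
ft_force: [0.3, 1.4, -0.6]
opening: 0.413
```

Request:
drive_tool:
  targets:
    - {"dx": 0, "dy": 0, "dz": 0, "turn": 0}
    - {"dx": 0, "dy": 0, "dz": 0, "turn": 0}

```text
time_s: 9.9
ee_pos: [462.1, -264.9, 134.4]
tool_rot: [0.001, -0.673, 0.739, 0.0]
ft_force: [0.4, 0.1, 0.5]
opening: 0.418
```

Request:
drive_tool:
  targets:
    - {"dx": 0, "dy": -0.04, "dz": -0.5, "turn": 0}
    - {"dx": 0, "dy": 0, "dz": -0.5, "turn": 0}
    - {"dx": 0, "dy": 0, "dz": -0.4, "turn": 0}
    - {"dx": 0, "dy": 0, "dz": -0.17, "turn": 0}
    - {"dx": 0, "dy": 0, "dz": 0, "turn": 0}
    - {"dx": 0, "dy": 0, "dz": 0, "turn": 0}

```text
time_s: 10.65
ee_pos: [461.8, -269.5, 41.1]
tool_rot: [0.0, -0.672, 0.74, -0.001]
ft_force: [0.3, 0.2, -1.2]
opening: 0.42
```

Request:
drive_tool:
  targets:
    - {"dx": 0, "dy": 0, "dz": 0, "turn": 0}
    - {"dx": 0, "dy": 0, "dz": 0, "turn": 0}
    - {"dx": 0, "dy": 0, "dz": 0, "turn": 0}
    - {"dx": 0, "dy": 0, "dz": 0.4, "turn": 0}
    - {"dx": 0, "dy": 0, "dz": 0.8, "turn": 0}
    - {"dx": 0, "dy": 0, "dz": 0.4, "turn": 0}
  claw: 0.3

```text
time_s: 11.4
ee_pos: [461.7, -270.1, 138.4]
tool_rot: [0.0, -0.672, 0.74, -0.001]
ft_force: [-0.9, 0.1, -0.6]
opening: 0.651
```

Request:
drive_tool:
  targets:
    - {"dx": 0, "dy": 0, "dz": 0.7, "turn": 0}
    - {"dx": 0.1, "dy": 0.95, "dz": 0, "turn": 0.9}
    - {"dx": 0.1, "dy": 0.95, "dz": 0, "turn": 0.9}
    - {"dx": 0.1, "dy": 0.95, "dz": 0, "turn": 0.9}
    - {"dx": 0, "dy": 0.95, "dz": 0, "turn": 0.9}
    - {"dx": -0.1, "dy": 0.95, "dz": 0, "turn": 0.9}
    - {"dx": -0.1, "dy": 0.95, "dz": 0, "turn": 0.9}
    - {"dx": -0.1, "dy": 0.95, "dz": 0, "turn": 0.9}
  claw: 0.3

```text
time_s: 12.4
ee_pos: [460.8, 131.1, 178.5]
tool_rot: [-0.0, 0.849, -0.529, 0.0]
ft_force: [0.9, 0.3, 0.3]
opening: 0.651
```

Run:
```python
from meas import *
im,d=snap('top');W=cloud('top',d);Z=W[...,2]
cv2.imwrite('pics/t2.png',cv2.resize(im[190:300,200:500],None,fx=2.6,fy=2.6))
rect(W,box(410,485,195,240)&(Z>38)&(Z<55),'jarA')
print(status.observe()['ee_pos'])
im,d=snap('scene');cv2.imwrite('pics/s2.png',cv2.convertScaleAbs(cv2.resize(im[100:210,150:270],None,fx=3,fy=3),alpha=1.5))
```

```text
jarA 129 c [ 538.3 -284.6] size [32.6 37.6] ang 14.9 z [43.8 48.7 53.5] mean [ 538.5 -284.1   48.7]
[459.75663771 141.55652571 178.62167133]
```

View pics/s2.png

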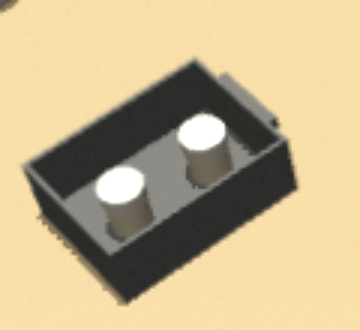

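The crop shows both jars upright in the tote, at (120,200) and (202,150) of the crop. On to the ear.

Request:
drive_tool:
  targets:
    - {"dx": -0.18, "dy": 0.88, "dz": 0, "turn": 0.9}
    - {"dx": -0.18, "dy": 0.88, "dz": 0, "turn": 0.9}
    - {"dx": -0.18, "dy": 0.88, "dz": 0, "turn": 0.9}
    - {"dx": -0.18, "dy": 0.88, "dz": 0, "turn": 0.9}
    - {"dx": 0, "dy": 0, "dz": 0, "turn": 0.9}
    - {"dx": 0, "dy": 0, "dz": -0.5, "turn": 0}
    - {"dx": 0, "dy": 0, "dz": -0.5, "turn": 0}
    - {"dx": 0, "dy": 0, "dz": 0, "turn": 0}
  claw: 0

```text
time_s: 13.5
ee_pos: [417.2, 338.7, 116.8]
tool_rot: [0.002, 0.935, -0.355, -0.001]
ft_force: [0.5, -0.2, -0.1]
opening: 0.504
```

Request:
drive_tool:
  targets:
    - {"dx": 0, "dy": 0, "dz": 0, "turn": 0}

```text
time_s: 13.62
ee_pos: [418.5, 340.4, 119.1]
tool_rot: [-0.0, 0.935, -0.355, 0.0]
ft_force: [0.3, -0.5, -0.2]
opening: 0.501
```

Run:
```python
from meas import *
im,d=snap('scene');cv2.imwrite('pics/s3.png',cv2.resize(im[160:350,330:530],None,fx=3,fy=3))
W2=cloud('scene',d);Z2=W2[...,2]
s=status.observe();print(s['ee_pos'],s['tool_rot'],s['ft_force'])
```

```text
[418.68763621 340.74956227 119.4524595 ] [-7.74184434e-04  9.34944332e-01 -3.54793237e-01  5.06181701e-04] [ 7.67776835e-01 -4.44629006e-01 -1.41718094e-04]
```

View pics/s3.png

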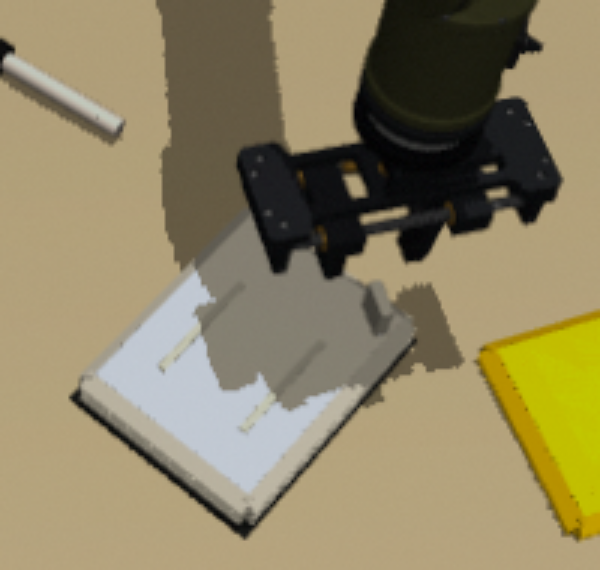

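Request:
drive_tool:
  targets:
    - {"dx": -0.03, "dy": 0.27, "dz": 0, "turn": 0}
    - {"dx": 0, "dy": 0, "dz": -0.4, "turn": 0}
    - {"dx": 0, "dy": 0, "dz": -0.3, "turn": 0}
    - {"dx": 0, "dy": 0, "dz": -0.2, "turn": 0}
    - {"dx": 0, "dy": 0, "dz": 0, "turn": 0}
    - {"dx": 0, "dy": 0, "dz": 0, "turn": 0}

```text
time_s: 14.42
ee_pos: [416.4, 356.9, 64.7]
tool_rot: [-0.0, 0.935, -0.355, 0.0]
ft_force: [0.3, -0.1, -0.8]
opening: 0.5
```

Request:
drive_tool:
  targets:
    - {"dx": 0, "dy": 0, "dz": 0, "turn": 0}
    - {"dx": 0, "dy": 0, "dz": 0, "turn": 0}
    - {"dx": 0, "dy": 0, "dz": 0, "turn": 0}
    - {"dx": 0, "dy": 0, "dz": 0, "turn": 0}
    - {"dx": 0, "dy": 0, "dz": 0, "turn": 0}
  claw: -1

```text
time_s: 15.05
ee_pos: [416.3, 356.9, 64.5]
tool_rot: [-0.0, 0.935, -0.354, 0.0]
ft_force: [0.2, -0.1, 0.7]
opening: 0.111
```

Request:
drive_tool:
  targets:
    - {"dx": 0, "dy": 0, "dz": 0.05, "turn": 0}
    - {"dx": 0, "dy": 0, "dz": 0.05, "turn": 0}
    - {"dx": 0, "dy": 0, "dz": 0.05, "turn": 0}
    - {"dx": 0, "dy": 0, "dz": 0.05, "turn": 0}
    - {"dx": 0, "dy": 0, "dz": 0, "turn": 0}
    - {"dx": 0, "dy": 0, "dz": 0, "turn": 0}

```text
time_s: 15.8
ee_pos: [416.1, 356.8, 76.4]
tool_rot: [-0.0, 0.935, -0.355, 0.0]
ft_force: [-0.2, -0.3, -0.1]
opening: 0.11
```

```bash
cat > plane.py <<'E'
from meas import *
def plane():
    im,d=snap('scene');W=cloud('scene',d);c,s=np.cos(np.radians(-6.4)),np.sin(np.radians(-6.4))
    o=status.observe()
    L=(W[...,:2]-[483.8,298.8])@np.array([[c,-s],[s,c]])
    m=(abs(L[...,0])<84)&(abs(L[...,1])<62)&(W[...,2]>15)&(W[...,2]<85)&(L[...,0]+84>0)&~((L[...,0]<-30)&(L[...,1]>10))
    # robust plane
    P=np.c_[L[m],W[...,2][m]]
    k=np.ones(len(P),bool)
    for _ in range(6):
        A=np.c_[P[:,:2],np.ones(len(P))];x=np.linalg.lstsq(A[k],P[k,2],rcond=None)[0];r=P[:,2]-A@x;k=abs(r)<8
    e=np.array([-73,51,1])@x;f=np.array([73,-51,1])@x
    print('n',k.sum(),len(P),'tilt',np.round(np.arctan(np.hypot(*x[:2])),3),'grad',x[:2].round(3),'panel z at ear/far/centre',e.round(1),f.round(1),x[2].round(1),'ee',o['ee_pos'].round(1),'F',o['ft_force'].round(2),'M',o['moment'].round(3),o['opening'])
E
python3 -c "from plane import *;plane()"
```

```text
n 3399 3399 tilt 0.004 grad [-0.003  0.003] panel z at ear/far/centre 49.4 48.7 49.0 ee [416.1 356.7  76.3] F [-0.31  0.11 -0.47] M [ 0.008 -0.004  0.02 ] 0.1120526901334784
```

Run:
```python
from h import *
im,d=load('scene');cv2.imwrite('pics/s4.png',cv2.convertScaleAbs(cv2.resize(im[220:350,340:490],None,fx=4,fy=4),alpha=1.3))
F=[status.observe()['ft_force'] for _ in range(3)];print(F)
```

```text
[array([-0.31162458,  0.11255119, -0.46727316]), array([-0.31162458,  0.11255119, -0.46727316]), array([-0.31162458,  0.11255119, -0.46727316])]
```

View pics/s4.png

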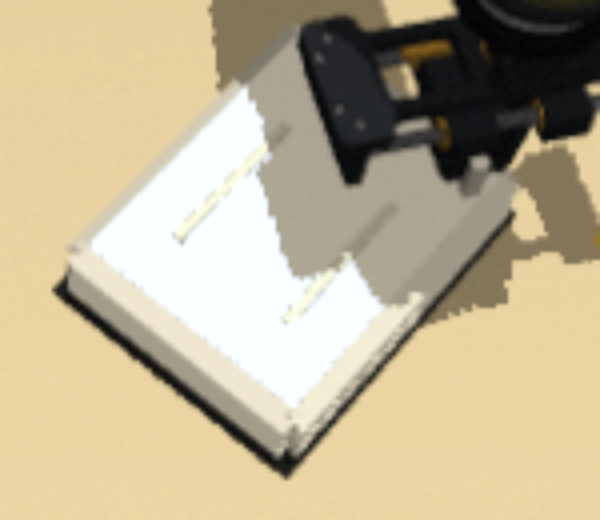

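The cover is held rigidly: it came up level by about 12 mm, and in the crop the stack with its dark stand at (285,465) is still in place. I'll raise it a bit more, then ease the jaws in fine steps so that the far corner droops onto the stack.

Request:
drive_tool:
  targets:
    - {"dx": 0, "dy": 0, "dz": 0.05, "turn": 0}
    - {"dx": 0, "dy": 0, "dz": 0.05, "turn": 0}
    - {"dx": 0, "dy": 0, "dz": 0, "turn": 0}

```text
time_s: 16.23
ee_pos: [416.3, 357.0, 82.7]
tool_rot: [-0.0, 0.935, -0.354, 0.0]
ft_force: [0.7, 0.8, -0.6]
opening: 0.111
```

Request:
drive_tool:
  targets:
    - {"dx": 0, "dy": 0, "dz": 0, "turn": 0}
    - {"dx": 0, "dy": 0, "dz": 0, "turn": 0}
  claw: -0.79

```text
time_s: 16.48
ee_pos: [416.1, 356.8, 82.3]
tool_rot: [0.0, 0.935, -0.354, 0.0]
ft_force: [-0.1, -0.1, -0.9]
opening: 0.11
```

```bash
python3 -c "from plane import *;plane()"
```

```text
n 3426 3426 tilt 0.002 grad [-0.002 -0.   ] panel z at ear/far/centre 55.0 54.8 54.9 ee [416.1 356.7  82.3] F [-0.33  0.52 -1.22] M [ 0.062  0.092 -0.002] 0.10810047892566452
```

Request:
drive_tool:
  targets:
    - {"dx": 0, "dy": 0, "dz": 0, "turn": 0}
    - {"dx": 0, "dy": 0, "dz": 0, "turn": 0}
  claw: -0.779

```text
time_s: 16.77
ee_pos: [416.1, 356.8, 82.3]
tool_rot: [0.0, 0.935, -0.355, 0.0]
ft_force: [-0.1, -0.1, -1.4]
opening: 0.111
```

```bash
python3 -c "from plane import *;plane()"
```

```text
n 3433 3433 tilt 0.003 grad [-0.003 -0.   ] panel z at ear/far/centre 55.1 54.8 55.0 ee [416.1 356.8  82.3] F [ 0.19  0.43 -1.29] M [0.066 0.076 0.016] 0.1113810231159323
```

Request:
drive_tool:
  targets:
    - {"dx": 0, "dy": 0, "dz": 0, "turn": 0}
    - {"dx": 0, "dy": 0, "dz": 0, "turn": 0}
  claw: -0.774

```text
time_s: 17.08
ee_pos: [416.1, 356.8, 82.3]
tool_rot: [-0.0, 0.935, -0.354, 0.0]
ft_force: [-0.1, -0.7, -1.4]
opening: 0.116
```

```bash
python3 -c "from plane import *;plane()"
```

```text
n 3418 3418 tilt 0.004 grad [-0.004  0.002] panel z at ear/far/centre 55.0 54.2 54.6 ee [416.1 356.8  82.3] F [ 0.33 -0.86 -0.1 ] M [-0.027  0.044 -0.049] 0.11610334284993519
```

Request:
drive_tool:
  targets:
    - {"dx": 0, "dy": 0, "dz": 0, "turn": 0}
    - {"dx": 0, "dy": 0, "dz": 0, "turn": 0}
  claw: -0.771

```text
time_s: 17.38
ee_pos: [416.1, 356.8, 82.3]
tool_rot: [0.0, 0.935, -0.354, 0.0]
ft_force: [0.2, -0.4, -0.6]
opening: 0.118
```

```bash
python3 -c "from plane import *;plane()"
```

```text
n 3448 3448 tilt 0.015 grad [-0.013  0.007] panel z at ear/far/centre 55.0 52.4 53.7 ee [416.1 356.8  82.4] F [-0.1   0.9  -0.17] M [ 0.055  0.068 -0.014] 0.1181940057911139
```

Request:
drive_tool:
  targets:
    - {"dx": 0, "dy": 0, "dz": 0, "turn": 0}
    - {"dx": 0, "dy": 0, "dz": 0, "turn": 0}
  claw: -0.768

```text
time_s: 17.68
ee_pos: [416.2, 356.8, 82.4]
tool_rot: [0.0, 0.935, -0.355, 0.0]
ft_force: [-0.1, -0.3, -0.7]
opening: 0.116
```

```bash
python3 -c "from plane import *;plane()"
```

```text
n 3450 3450 tilt 0.024 grad [-0.02   0.012] panel z at ear/far/centre 54.9 50.8 52.9 ee [416.1 356.8  82.4] F [ 0.34  0.47 -1.15] M [ 0.029 -0.     0.014] 0.11619047681871443
```

Request:
drive_tool:
  targets:
    - {"dx": 0, "dy": 0, "dz": 0, "turn": 0}
    - {"dx": 0, "dy": 0, "dz": 0, "turn": 0}
  claw: -0.759

```text
time_s: 17.98
ee_pos: [416.1, 356.8, 82.3]
tool_rot: [0.0, 0.935, -0.355, 0.0]
ft_force: [0.7, -0.0, -0.1]
opening: 0.122
```

```bash
python3 -c "from plane import *;plane()"
```

```text
n 3468 3468 tilt 0.053 grad [-0.044  0.029] panel z at ear/far/centre 54.9 45.5 50.2 ee [416.1 356.8  82.3] F [-0.17  0.17 -0.96] M [ 0.003 -0.011 -0.015] 0.12282743965524894
```

Request:
drive_tool:
  targets:
    - {"dx": 0, "dy": 0, "dz": 0, "turn": 0}
    - {"dx": 0, "dy": 0, "dz": 0, "turn": 0}
  claw: -0.752

```text
time_s: 18.27
ee_pos: [416.2, 356.8, 82.4]
tool_rot: [-0.0, 0.935, -0.355, 0.0]
ft_force: [0.3, 0.0, -0.8]
opening: 0.125
```

```bash
python3 -c "from plane import *;plane()"
```

```text
n 3476 3476 tilt 0.062 grad [-0.052  0.034] panel z at ear/far/centre 54.7 43.7 49.2 ee [416.2 356.8  82.4] F [-0.04  0.54 -0.36] M [-0.013  0.001 -0.003] 0.12688790485971202
```

Request:
drive_tool:
  targets:
    - {"dx": 0, "dy": 0, "dz": 0, "turn": 0}
    - {"dx": 0, "dy": 0, "dz": 0, "turn": 0}
  claw: -0.744

```text
time_s: 18.58
ee_pos: [416.2, 356.8, 82.4]
tool_rot: [-0.0, 0.935, -0.354, 0.0]
ft_force: [0.5, 0.1, 0.0]
opening: 0.127
```

```bash
python3 -c "from plane import *;plane()"
```

```text
n 3459 3460 tilt 0.005 grad [-0.005 -0.001] panel z at ear/far/centre 43.5 42.9 43.2 ee [416.2 356.8  82.4] F [ 0.09  0.16 -0.03] M [-0.076  0.011 -0.008] 0.12599650577902122
```

Request:
drive_tool:
  targets:
    - {"dx": 0, "dy": 0, "dz": 0.05, "turn": 0}
    - {"dx": 0, "dy": 0, "dz": 0, "turn": 0}
    - {"dx": 0, "dy": 0, "dz": 0, "turn": 0}
  claw: -0.738

```text
time_s: 19.0
ee_pos: [416.2, 356.8, 85.4]
tool_rot: [-0.0, 0.935, -0.354, 0.0]
ft_force: [0.3, -0.3, 0.4]
opening: 0.133
```

```bash
python3 -c "from plane import *;plane()"
```

```text
n 3463 3463 tilt 0.006 grad [-0.005 -0.002] panel z at ear/far/centre 43.5 42.9 43.2 ee [416.1 356.8  85.4] F [-0.19 -0.02  0.99] M [-0.046  0.029 -0.08 ] 0.12898536296071234
```

Tilting this way works, because the ear jams in the eased jaws. It slipped once the far corner rested, though. I'll regrip, lift a little higher, and ease the jaws so the far corner hangs just above the stack.

Request:
drive_tool:
  targets:
    - {"dx": 0, "dy": 0, "dz": 0, "turn": 0}
    - {"dx": 0, "dy": 0, "dz": 0, "turn": 0}
    - {"dx": 0, "dy": 0, "dz": -0.12, "turn": 0}
    - {"dx": 0, "dy": 0, "dz": -0.12, "turn": 0}
    - {"dx": 0, "dy": 0, "dz": 0, "turn": 0}
    - {"dx": 0, "dy": 0, "dz": 0, "turn": 0}
  claw: -0.6

```text
time_s: 19.8
ee_pos: [416.1, 356.8, 70.8]
tool_rot: [0.0, 0.935, -0.354, -0.0]
ft_force: [-0.1, -0.5, 0.7]
opening: 0.197
```

Request:
drive_tool:
  targets:
    - {"dx": 0, "dy": 0, "dz": 0, "turn": 0}
    - {"dx": 0, "dy": 0, "dz": 0, "turn": 0}
    - {"dx": 0, "dy": 0, "dz": 0, "turn": 0}
    - {"dx": 0, "dy": 0, "dz": 0.07, "turn": 0}
    - {"dx": 0, "dy": 0, "dz": 0.07, "turn": 0}
    - {"dx": 0, "dy": 0, "dz": 0.07, "turn": 0}
    - {"dx": 0, "dy": 0, "dz": 0.07, "turn": 0}
    - {"dx": 0, "dy": 0, "dz": 0, "turn": 0}
  claw: -1

```text
time_s: 20.8
ee_pos: [416.3, 356.9, 88.2]
tool_rot: [-0.0, 0.935, -0.355, 0.0]
ft_force: [0.9, -0.1, -0.5]
opening: 0.11
```

Request:
drive_tool:
  targets:
    - {"dx": 0, "dy": 0, "dz": 0, "turn": 0}
    - {"dx": 0, "dy": 0, "dz": 0, "turn": 0}
  claw: -0.775

```text
time_s: 21.05
ee_pos: [416.0, 356.7, 87.6]
tool_rot: [0.0, 0.935, -0.354, -0.0]
ft_force: [0.6, -0.5, -1.3]
opening: 0.11
```

```bash
python3 -c "from plane import *;plane()"
```

```text
n 3459 3459 tilt 0.006 grad [-0.006  0.001] panel z at ear/far/centre 60.1 59.1 59.6 ee [416.1 356.7  87.6] F [-0.11 -0.58 -1.24] M [0.019 0.002 0.045] 0.12001792524748996
```

Request:
drive_tool:
  targets:
    - {"dx": 0, "dy": 0, "dz": 0, "turn": 0}
    - {"dx": 0, "dy": 0, "dz": 0, "turn": 0}
  claw: -0.762

```text
time_s: 21.35
ee_pos: [416.2, 356.8, 87.8]
tool_rot: [-0.0, 0.935, -0.355, 0.0]
ft_force: [0.0, 0.1, -0.0]
opening: 0.119
```

Request:
drive_tool:
  targets:
    - {"dx": 0, "dy": 0, "dz": 0, "turn": 0}
    - {"dx": 0, "dy": 0, "dz": 0, "turn": 0}
  claw: -0.754

```text
time_s: 21.6
ee_pos: [416.2, 356.8, 87.8]
tool_rot: [-0.0, 0.935, -0.354, 0.0]
ft_force: [0.4, -0.1, 0.7]
opening: 0.125
```

```bash
python3 -c "from plane import *;plane()"
```

```text
n 3499 3499 tilt 0.006 grad [-0.006 -0.002] panel z at ear/far/centre 43.4 42.8 43.1 ee [416.1 356.8  87.8] F [-0.2  -0.16 -0.1 ] M [-0.008 -0.029 -0.002] 0.12446934645882127
```

Bigger jaw steps made it slip. I'll retry with a shallower pinch, which gives more tilt per jaw step and a firmer jam, and use finer steps.

Request:
drive_tool:
  targets:
    - {"dx": 0, "dy": 0, "dz": 0, "turn": 0}
    - {"dx": 0, "dy": 0, "dz": -0.15, "turn": 0}
    - {"dx": 0, "dy": 0, "dz": 0, "turn": 0}
    - {"dx": 0, "dy": 0, "dz": 0, "turn": 0}
  claw: -0.7

```text
time_s: 22.15
ee_pos: [416.0, 356.7, 78.5]
tool_rot: [0.0, 0.935, -0.354, -0.0]
ft_force: [0.1, -0.6, 0.4]
opening: 0.147
```

Request:
drive_tool:
  targets:
    - {"dx": 0, "dy": 0, "dz": 0, "turn": 0}
    - {"dx": 0, "dy": 0, "dz": 0, "turn": 0}
    - {"dx": 0, "dy": 0, "dz": 0, "turn": 0}
    - {"dx": 0, "dy": 0, "dz": 0.07, "turn": 0}
    - {"dx": 0, "dy": 0, "dz": 0.07, "turn": 0}
    - {"dx": 0, "dy": 0, "dz": 0.07, "turn": 0}
    - {"dx": 0, "dy": 0, "dz": 0.07, "turn": 0}
    - {"dx": 0, "dy": 0, "dz": 0, "turn": 0}
  claw: -1

```text
time_s: 23.15
ee_pos: [416.3, 356.9, 95.9]
tool_rot: [-0.0, 0.935, -0.354, 0.0]
ft_force: [0.5, -0.5, -1.3]
opening: 0.106
```

Request:
drive_tool:
  targets:
    - {"dx": 0, "dy": 0, "dz": 0, "turn": 0}
    - {"dx": 0, "dy": 0, "dz": 0, "turn": 0}
  claw: -0.774

```text
time_s: 23.4
ee_pos: [416.0, 356.7, 95.4]
tool_rot: [0.0, 0.935, -0.354, -0.0]
ft_force: [0.3, 0.8, -1.0]
opening: 0.116
```

Request:
drive_tool:
  targets:
    - {"dx": 0, "dy": 0, "dz": 0, "turn": 0}
  claw: -0.77

```text
time_s: 23.52
ee_pos: [416.1, 356.7, 95.4]
tool_rot: [0.0, 0.935, -0.354, -0.0]
ft_force: [-0.3, 0.9, -0.5]
opening: 0.117
```

```bash
python3 -c "from plane import *;plane()"
```

```text
n 3550 3550 tilt 0.052 grad [-0.044  0.028] panel z at ear/far/centre 60.0 50.8 55.4 ee [416.1 356.7  95.4] F [-0.39 -0.89 -0.65] M [-0.006  0.035 -0.019] 0.11749308118764717
```

Request:
drive_tool:
  targets:
    - {"dx": 0, "dy": 0, "dz": 0, "turn": 0}
  claw: -0.768

```text
time_s: 23.7
ee_pos: [416.1, 356.8, 95.5]
tool_rot: [0.0, 0.935, -0.354, 0.0]
ft_force: [-0.3, 0.4, -0.4]
opening: 0.11
```

```bash
python3 -c "from plane import *;plane()"
```

```text
n 3567 3568 tilt 0.063 grad [-0.055  0.031] panel z at ear/far/centre 59.9 48.7 54.3 ee [416.1 356.8  95.5] F [-0.47  0.83 -0.6 ] M [ 0.053 -0.027 -0.026] 0.11414217072192377
```

Request:
drive_tool:
  targets:
    - {"dx": 0, "dy": 0, "dz": 0, "turn": 0}
  claw: -0.766

```text
time_s: 23.88
ee_pos: [416.1, 356.8, 95.5]
tool_rot: [0.0, 0.935, -0.354, 0.0]
ft_force: [-0.8, 0.5, -1.0]
opening: 0.116
```

```bash
python3 -c "from plane import *;plane()"
```

```text
n 3585 3585 tilt 0.076 grad [-0.064  0.04 ] panel z at ear/far/centre 59.8 46.3 53.0 ee [416.1 356.8  95.5] F [-0.    0.32 -1.24] M [ 0.005  0.032 -0.018] 0.11937346710052361
```

Request:
drive_tool:
  targets:
    - {"dx": 0, "dy": 0, "dz": 0, "turn": 0}
  claw: -0.7645

```text
time_s: 24.05
ee_pos: [416.1, 356.8, 95.5]
tool_rot: [0.0, 0.935, -0.354, 0.0]
ft_force: [-1.5, -0.1, -0.6]
opening: 0.12
```

```bash
python3 -c "from plane import *;plane();plane()"
```

```text
n 3584 3584 tilt 0.085 grad [-0.072  0.045] panel z at ear/far/centre 59.8 44.7 52.2 ee [416.1 356.8  95.5] F [-0.96  0.84 -0.22] M [ 0.007  0.055 -0.001] 0.11774046263957406
n 3572 3572 tilt 0.084 grad [-0.072  0.044] panel z at ear/far/centre 59.7 44.8 52.2 ee [416.2 356.8  95.6] F [ 0.33  0.01 -0.4 ] M [-0.007  0.033  0.074] 0.11722382830850538
```

Step 2's conditions hold: tilt 0.085 rad, ear up about 23 mm, far corner about 8 mm above its resting level. Now I close the jaws fully and lift.

Request:
drive_tool:
  targets:
    - {"dx": 0, "dy": 0, "dz": 0, "turn": 0}
    - {"dx": 0, "dy": 0, "dz": 0, "turn": 0}
    - {"dx": 0, "dy": 0, "dz": 0, "turn": 0}
    - {"dx": 0, "dy": 0, "dz": 0.2, "turn": 0}
    - {"dx": 0, "dy": 0, "dz": 0.3, "turn": 0}
    - {"dx": 0, "dy": 0, "dz": 0.3, "turn": 0}
    - {"dx": 0, "dy": 0, "dz": 0.2, "turn": 0}
    - {"dx": 0, "dy": 0, "dz": 0, "turn": 0}
  claw: -1

```text
time_s: 25.15
ee_pos: [416.6, 357.2, 156.7]
tool_rot: [-0.001, 0.935, -0.355, 0.001]
ft_force: [0.1, 0.7, -1.3]
opening: 0.106
```

```bash
sed -i 's/<85)/<140)/' plane.py
python3 - <<'E'
from plane import *
plane()
im,d=load('scene');cv2.imwrite('pics/s5.png',cv2.resize(im[150:350,330:530],None,fx=3,fy=3))
E
```

```text
n 3883 4436 tilt 0.058 grad [-0.045  0.036] panel z at ear/far/centre 120.9 110.6 115.8 ee [416.2 356.9 155.9] F [ 0.24  0.1  -1.64] M [ 0.033  0.007 -0.002] 0.10571338397918097
```

View pics/s5.png

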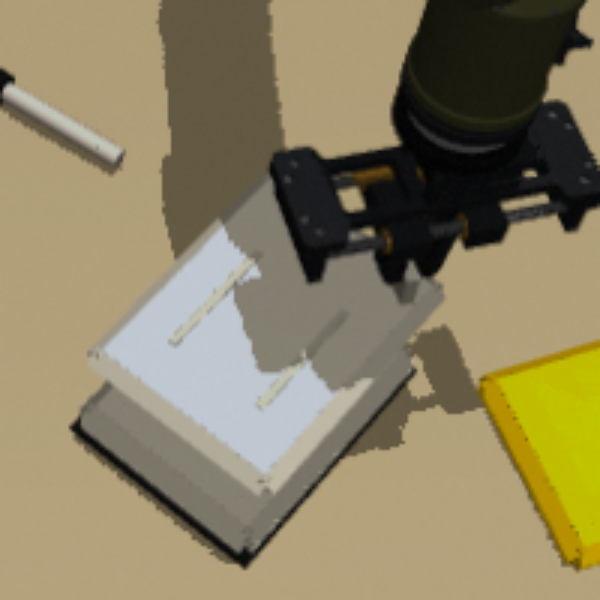

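Clean separation: the cover is in the air with its far edge at (265,485), and the stack sits undisturbed on its stand at (240,540). Now I carry it to the tote.

Request:
drive_tool:
  targets:
    - {"dx": 0.03, "dy": -0.2, "dz": 0.15, "turn": 0}
    - {"dx": 0.06, "dy": -0.45, "dz": 0.22, "turn": 0}
    - {"dx": 0.06, "dy": -0.6, "dz": 0, "turn": 0}
    - {"dx": 0.06, "dy": -0.6, "dz": 0, "turn": 0}
    - {"dx": 0.06, "dy": -0.6, "dz": 0, "turn": 0}
    - {"dx": 0.06, "dy": -0.6, "dz": 0, "turn": 0}
    - {"dx": 0.06, "dy": -0.6, "dz": 0, "turn": 0}
    - {"dx": 0.06, "dy": -0.6, "dz": 0, "turn": 0}

```text
time_s: 26.2
ee_pos: [442.8, 99.6, 177.7]
tool_rot: [0.001, 0.935, -0.355, -0.0]
ft_force: [-0.3, -0.9, -1.1]
opening: 0.109
```

Request:
drive_tool:
  targets:
    - {"dx": 0, "dy": -0.6, "dz": 0, "turn": -0.2}
    - {"dx": 0, "dy": -0.6, "dz": 0, "turn": -0.2}
    - {"dx": 0, "dy": -0.6, "dz": 0, "turn": -0.2}
    - {"dx": 0, "dy": -0.6, "dz": 0, "turn": -0.2}
    - {"dx": 0, "dy": -0.6, "dz": 0, "turn": -0.2}
    - {"dx": 0, "dy": -0.6, "dz": 0, "turn": 0}
    - {"dx": 0, "dy": -0.6, "dz": 0, "turn": 0}
    - {"dx": 0, "dy": -0.4, "dz": 0, "turn": 0}

```text
time_s: 27.2
ee_pos: [441.7, -176.9, 177.6]
tool_rot: [0.001, 0.918, -0.396, -0.001]
ft_force: [1.2, -0.4, -0.8]
opening: 0.108
```

Request:
drive_tool:
  targets:
    - {"dx": 0, "dy": 0, "dz": 0, "turn": 0}
    - {"dx": 0, "dy": 0, "dz": 0, "turn": 0}

```text
time_s: 27.45
ee_pos: [442.7, -173.3, 177.7]
tool_rot: [-0.0, 0.919, -0.395, -0.0]
ft_force: [0.2, -0.3, -0.5]
opening: 0.109
```

Request:
drive_tool:
  targets:
    - {"dx": -0.03, "dy": -0.3, "dz": 0, "turn": 0}
    - {"dx": -0.03, "dy": -0.33, "dz": 0, "turn": 0}
    - {"dx": 0, "dy": 0, "dz": 0, "turn": 0}
    - {"dx": 0, "dy": 0, "dz": 0, "turn": 0}

```text
time_s: 27.95
ee_pos: [439.7, -210.3, 177.8]
tool_rot: [-0.0, 0.919, -0.394, -0.0]
ft_force: [0.2, 0.3, -1.0]
opening: 0.11
```

Run:
```python
from meas import *
for n,b in(('scene',box(120,320,60,240)),('top',box(380,540,170,320))):
    im,d=snap(n);W=cloud(n,d);Z=W[...,2]
    s=W-[500,-276,0];white=im.min(-1)>(95 if n=='scene' else 60)
    m=b&(Z>105)&(Z<165)&(np.hypot(s[...,0],s[...,1])<130)&white
    P=rect(W,m,n)
    k=np.ones(len(P),bool);A=np.c_[P[:,:2]-[500,-276],np.ones(len(P))]
    for _ in range(6):
        x=np.linalg.lstsq(A[k],P[k,2],rcond=None)[0];k=abs(P[:,2]-A@x)<6
    print('grad',x.round(3),k.sum())
    if n=='scene': cv2.imwrite('pics/s6.png',cv2.resize(im[40:260,100:360],None,fx=2.6,fy=2.6))
im,d=load('top');W=cloud('top',d);Z=W[...,2]
rect(W,box(205,290,195,300)&(Z>15)&(Z<50),'stack')
```

```text
scene 3336 c [ 509.3 -269.9] size [149.7 178.8] ang 78.1 z [127.5 135.2 141. ] mean [ 521.  -270.9  134.9]
grad [-5.20000e-02  4.10000e-02  1.36085e+02] 3191
top 1759 c [ 521.7 -277.5] size [152.4 150.6] ang 79.3 z [125.  133.2 140.3] mean [ 546.1 -264.9  133. ]
grad [-6.40000e-02  2.90000e-02  1.35998e+02] 1592
stack 3503 c [483.  298.7] size [151.4 196.8] ang 83.9 z [21.8 28.8 34.5] mean [481.1 296.9  28.6]
```

View pics/s6.png

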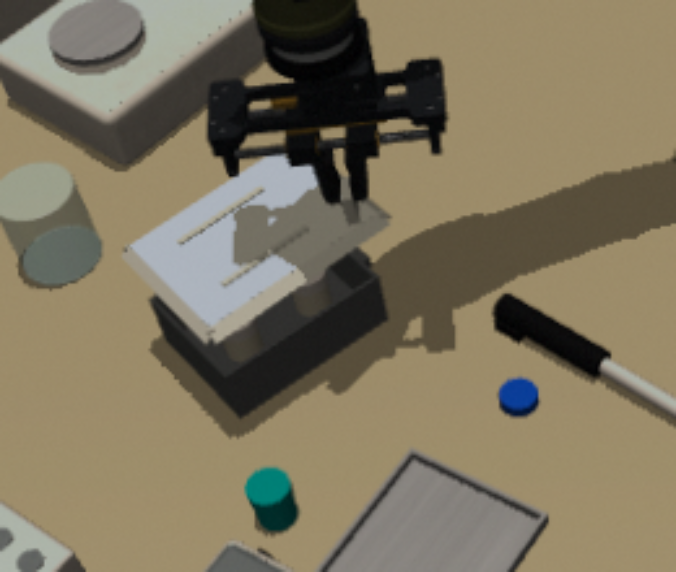

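The cover hangs over the tote, square with it and tilted about 0.065 rad. The stack is in place, and the cap (518,397) and pipette are untouched. I'll wait a second to check that nothing creeps.

Request:
drive_tool:
  targets:
    - {"dx": 0, "dy": 0, "dz": 0, "turn": 0}
    - {"dx": 0, "dy": 0, "dz": 0, "turn": 0}
    - {"dx": 0, "dy": 0, "dz": 0, "turn": 0}
    - {"dx": 0, "dy": 0, "dz": 0, "turn": 0}
    - {"dx": 0, "dy": 0, "dz": 0, "turn": 0}
    - {"dx": 0, "dy": 0, "dz": 0, "turn": 0}
    - {"dx": 0, "dy": 0, "dz": 0, "turn": 0}
    - {"dx": 0, "dy": 0, "dz": 0, "turn": 0}

```text
time_s: 29.05
ee_pos: [439.5, -212.0, 177.7]
tool_rot: [0.0, 0.919, -0.395, 0.0]
ft_force: [-0.5, 0.4, -1.6]
opening: 0.109
```

Run:
```python
from meas import *
im,d=snap('scene');W=cloud('scene',d);Z=W[...,2];s=W-[500,-276,0]
m=box(120,320,60,240)&(Z>105)&(Z<165)&(np.hypot(s[...,0],s[...,1])<130)&(im.min(-1)>95)
P=rect(W,m,'cover');k=np.ones(len(P),bool);A=np.c_[P[:,:2]-[500,-276],np.ones(len(P))]
for _ in range(6):
    x=np.linalg.lstsq(A[k],P[k,2],rcond=None)[0];k=abs(P[:,2]-A@x)<6
t=np.hypot(*x[:2]);print('grad',x.round(3),t)
if .03<t<.1 and 125<x[2]<150: print('signing off',arm.sign_off())
```

```text
cover 3315 c [ 510.2 -271.7] size [150.6 178. ] ang 77.9 z [127.8 135.4 140.7] mean [ 520.5 -273.1  135. ]
grad [-5.00000e-02  3.80000e-02  1.36223e+02] 0.06296432703727677
the job is handed in; nothing more can be done
signing off None
```

I put both jars upright in the tote, peeled the uppermost cover off the stack ear first, and handed the job in with it held over the tote. No verdict came back, so the results below are my own measurements, at about 29 s of the 70 s limit.

- **Jars:** a picture taken after release showed both standing upright and free of the fingers. The cover hid them afterwards, so I did not re-check them at the end.
- **Peel:** a full pinch held the cover rigidly, so it came up level. I eased the jaws in small steps so that the far corner drooped. In two tries the ear slipped and the cover dropped back onto the stack, about 12 mm and 17 mm. On the third try I measured 0.085 rad tilt, the ear about 23 mm up and the far corner about 8 mm up. The far corner was hanging just clear of the stack rather than pressing on it, but within the stated limits.
- **Rest of the stack:** it stayed within about 1 mm of where it started.
- **Final hold:**
  - The panel is about 75 mm above the rim, and its yaw matches the tote within about 1°.
  - Its centre is within about 10 mm of the tote's centre. That is inferred from the tool pose and the visible edges, because the gripper hid part of the cover.
  - Closing the jaws did not fully level it: 0.063 rad of tilt remains (limit 0.17), and it did not grow over a second's wait.
- **Bystanders:** the cap and pipette look untouched in the last picture; I did not measure them.

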